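# Snap the ajar filter case shut in the bench pliers

## Task

Three filter cases lie on the bench by the drying ovens; one of them is still ajar. Lay that case with its press stud on the anvil of the bench pliers, let go, and press the pliers' upper handle down until the pliers (not your fingers) click the stud shut. Then let the handle spring back up and leave the closed case lying on the anvil.

Things in the scene. Friction and masses are not known exactly. Their poses are not given: they have to be found in the camera images.
- case: The ajar filter case (two closed flat ones are bystanders). Loose, 45-90 g. Black tray 120 x 36 x 16 mm high; origin: centre of its underside, x along its length to the stud end, z up. White lid 112 x 28 x 5 mm on top, hinged at the -x end, free end 26 mm up; steel stud on it. 48 mm high at the stud ajar, 24 shut. Grip the tray's width 30 mm from the origin towards -x, clear of the pliers.
- stud_seat (a point): Point on the underside of the ajar case straight below its press stud, 46 mm from the case's origin along its x; axes as the case. The stud is 14 mm across, 3 mm tall, on top of the lid.
- lid (a joint): Lid of the ajar case: 0 = ajar, 0.24 rad = snapped shut. Over-centre snap: it springs back to ajar unless pushed past the middle (0.12), then jumps shut and stays. Takes about 7 N down on the stud. Only the pliers may shut it: the fingers must not push or grip the case once the lid is past the middle.
- anvil (a point): Centre of the fixed bench pliers' anvil, on its flat top 12 mm over the bench; z up, x from handle to hinge. Mid of an aluminium rest 60 (x) x 170 mm (y): lay the case flat across it, along +y or -y, stud within 12 mm of this point. Upper leg 18 mm wide, hinged 80 mm along +x and 38 mm up, 205 mm long, over the anvil. Open, its round 36 mm jaw is 70 mm up: bring the case in low from the side.
- handle (a point): Where to press: top of the upper leg's black rubber grip (95 long, 30 wide, 16 mm thick), 170 mm from the hinge along the leg, 8 mm above the leg's mid-line; moves with the leg. x along the leg to the hinge, z out of its top. Open it stands about 172 mm over the bench and the leg slopes up away from the hinge at 0.75 rad; closed on the case, level, 58 mm.
- pliers (a joint): Angle of the pliers' upper leg: 0 = open (held up by a spring), grows as the handle is pressed down; 0.75 rad (leg level) when the jaw has shut the case, stop at 0.79. Pressing the grip takes about 1 N, some 4 N just before the snap (at about 0.58), more at the bottom. It springs back to 0 when released.
There are look-alikes about, which are no part of the job. Leave any pink look-alike of the case alone.

How it is judged:
By the outcome, as a careful person would: the job done as asked, in the order asked, and still so for the second after the job is handed in, with the robot touching nothing.
It also fails if it takes over 54 s, if anything falls off the work surface, if the arm or the gripper's body presses on something with over 40 N, if the wrist force passes 120 N, or if a joint passes its speed limit or range.

## Robot

A 6-joint arm with a two-finger parallel gripper is mounted at the origin on the work surface. World frame = base frame: x ahead of the robot, y to its left, z up, the work surface at z = 0. Lengths are in m, angles in rad, forces in N, time in s.
With the tool pointing down it reaches from about 0.325 to 0.85 m from the base axis. Payload 4.4 kg.
Tool frame: the origin (TCP) lies between the finger pads; the fingertips stand 17 mm ahead of it and the grasp point (between the pads) lies 2 mm behind it (arm.tip_reach is the z of the fingertips in the tool frame, in m); z points along the fingers, y is the direction in which the jaws open and shut (so a half turn about z gives the same grasp; the last joint's range is limited). The gripper opens to 94 mm and grips with 3 to 60 N. Pads are 16 mm wide; open, the fingers measure 119 mm over their backs; the gripper's body (75 mm by 177 mm) begins 78 mm behind the grasp point.
Start: joints at [-1.254, 0.207, 1.542, -0, 1.393, -0.15], TCP at [0.259, -0.513, 0.222] pointing down, gripper open.
Joint ranges: [-2.73, 2.73], [-0.86, 2.22], [0.23, 2.46], [-1.11, 4.25], [0.08, 2.63], [-2.82, 2.82]. Speed limits (rad/s): [2.79, 2.79, 3.14, 3.14, 3.14, 3.14].

## Interface

Orientations are given as a unit quaternion [w, x, y, z].
In Python, from station import arm gives the robot as it stands.
- The arm moves only by the tool drive_tool, never from a script. Its argument "motion" is a list of rows, each an object with "translation": the shift along the world's x, y, z in mm, a list of three; "twist": the turn about the world's z in rad; "claw": the closure, from 0 (fully open) to 1 (shut). A call has 1 to 20 rows; each row shifts and turns the commanded pose from where the row before left it; what a row does not reach is not made up. A row lasts 1/10 s, in which the tool goes at most 50 mm and 8.59 degrees, less where a joint would pass 70% of its speed; a pose out of reach is approached as far as the arm can. A call is refused whole if a number of a shift passes 50 or a number of a turn 0.15, either way. A call with a gripper value outside its range is refused whole. The fingers move at their own pace and stop on an object; "squeeze" is the grip in N (left out, the last holds). Time passes only in rows, so rows that do not move let the fingers close. It gives the time, the measured TCP pose, the force and the opening at its end, in the units of the state.
- arm.state(): the state, without advancing time (a new reading comes with each control period).
- arm.read_camera(name): name is "scene" or "top" or "wrist"; returns a dict with "img" (384x512x3 uint8, red, green, blue), "mtx" (3x3 intrinsics, pixels), "dist" ([k1, k2, p1, p2, k3] as OpenCV has them; the pictures are not rectified), "pose" (4x4, takes a point from camera to world coordinates). Camera axes: x right, y down, z forward; pixel columns grow to the right and rows downward; lengths in m; the calibration is good to about 2 mm. A picture is of the moment at which its call begins. There is no depth.
- arm.hand_in(): hands the job in, once; it reports no verdict.
Trained networks look in a picture, given as the dict that the camera call returned (one of the last four; its "shot" number tells which), for a name from the list of things; names that differ only in an ending like _2 or _b are one class to them, and where a whole thing is asked for, a point or a joint stands for the part that bears it (a point fixed in the world has none). Each returns a list of dicts, best first, with "conf" (0 to 1); they miss things now and then, are a little off and sometimes report something else, mostly with a low value. They report only what shows in the picture. A call takes as long as a camera call. They do not tell look-alikes from the thing itself.
- arm.boxes_of(picture, name): "rect" ([left, top, right, bottom] in pixels, round what is visible of it).
- arm.place_of(picture, name): "point" ([row, column] in pixels: a listed point, or the origin of a listed thing).
The state is a dict: "time_s": time; "joints": joint angles; "joint_vel": joint speeds; "tau": joint torques, N m; "tool_pos": TCP position; "tool_rot": TCP orientation; "wrist_force": force on the tool from outside, world axes, zero at the start; "wrist_torque": the same for the moment, N m; "finger_gap": finger opening in m.
Only numpy, scipy, OpenCV 4.12 (cv2) and the standard library are available. Lean on these libraries where they do the work, as an engineer would, in place of code of your own. Each camera call takes 0.05 s, during which the arm holds its last target. There are 200 camera calls.

## Working session

There is one attempt and no reset: what is moved stays moved. The work goes in short steps, Python scripts to look and compute and a tool call to move; the robot and the scene stay as the last step left them, time stands still between calls to the robot, and variables do not carry over. Pictures are saved under pics/ and viewed, about 8 in all and at most 12, crops included, and the job is handed in when it is done.

Besides the shell and the picture viewer there is one more tool, called after "Emit:" by a JSON object that holds its "api" and its "payload". drive_tool: Moves the arm, as the interface text tells. Its arguments: {"type":"object","properties":{"motion":{"type":"array"},"squeeze":{"type":"number"}},"required":["motion"]}

```bash
mkdir -p pics
cat > h.py <<'E'
import numpy as np, cv2
from station import arm
def ray(p,uv):
    q=cv2.undistortPoints(np.array([[uv]],float),np.array(p["mtx"]),np.array(p["dist"]))[0,0]
    T=np.array(p["pose"]); return T[:3,3],T[:3,:3]@np.array([q[0],q[1],1])
def atz(p,uv,z):
    o,d=ray(p,uv); return o+d*(z-o[2])/d[2]
def proj(p,X):
    T=np.linalg.inv(np.array(p["pose"])); X=np.atleast_2d(X)
    r,_=cv2.Rodrigues(T[:3,:3]); return cv2.projectPoints(X.astype(float),r,T[:3,3],np.array(p["mtx"]),np.array(p["dist"]))[0][:,0]
def tri(a,b):
    (o1,d1),(o2,d2)=a,b
    d1=d1/np.linalg.norm(d1);d2=d2/np.linalg.norm(d2)
    A=np.stack([d1,-d2],1);s=np.linalg.lstsq(A,o2-o1,rcond=None)[0]
    p,q=o1+s[0]*d1,o2+s[1]*d2; return (p+q)/2,np.linalg.norm(p-q)
def save(p,n,crop=None,k=1):
    i=cv2.cvtColor(p["img"],cv2.COLOR_RGB2BGR)
    if crop: i=i[crop[1]:crop[3],crop[0]:crop[2]]
    cv2.imwrite(f"pics/{n}.png",cv2.resize(i,None,fx=k,fy=k,interpolation=cv2.INTER_CUBIC))
E
python3 - <<'E'
from h import *
ims=[]
for c,hs in(("top",{"case":0,"stud_seat":0,"anvil":.012,"handle":.172}),("scene",{"case":0,"stud_seat":0,"anvil":.012,"handle":.172})):
    p=arm.read_camera(c);save(p,c+"1",None,1.5)
    print(c,np.array(p["pose"])[:3,3].round(3))
    for n,z in hs.items():
        for d in arm.place_of(p,n):
            uv=d["point"][::-1];print(n,round(d["conf"],2),np.round(uv,1),atz(p,uv,z).round(3))
E
```

```text
top [0.423 0.156 1.146]
case 0.75 [110.5 236.5] [0.463 0.492 0.   ]
stud_seat 0.96 [160.9 230.5] [0.478 0.364 0.   ]
stud_seat 0.59 [123.  245.5] [0.44  0.459 0.   ]
anvil 0.81 [363.9 185.7] [ 0.59  -0.147  0.012]
handle 0.78 [377.8 193.5] [ 0.549 -0.134  0.172]
scene [1.215 0.274 0.654]
case 0.7 [344.  232.4] [0.511 0.361 0.   ]
case 0.69 [393.9 224. ] [0.448 0.488 0.   ]
case 0.49 [146.9 215.7] [ 0.571 -0.148  0.   ]
stud_seat 0.89 [341.4 221. ] [0.469 0.353 0.   ]
stud_seat 0.88 [380.3 215.8] [0.424 0.454 0.   ]
anvil 0.57 [145.  215.7] [ 0.584 -0.145  0.012]
handle 0.92 [144.1 157.6] [ 0.552 -0.135  0.172]
```

```bash
python3 -c "
import cv2,numpy as np
for n in('top1','scene1'):print(cv2.imread(f'pics/{n}.png').shape)"
```

```text
(576, 768, 3)
(576, 768, 3)
```

View pics/top1.png

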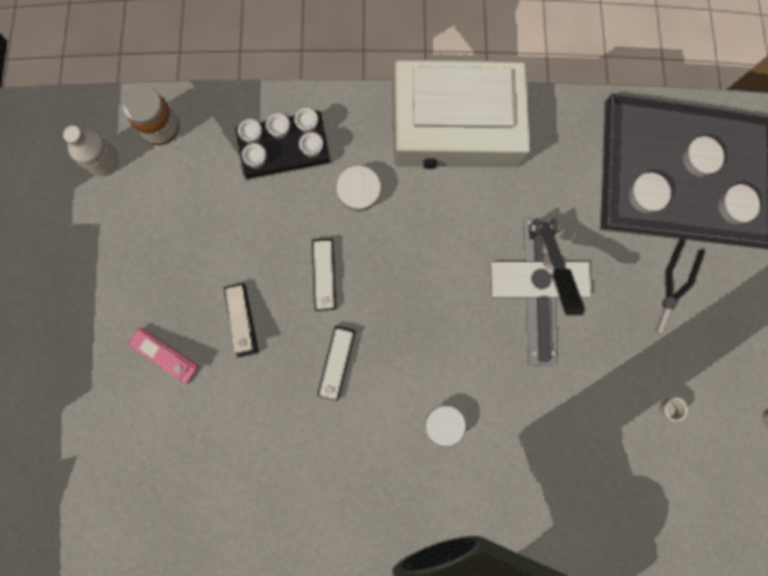

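View pics/scene1.png

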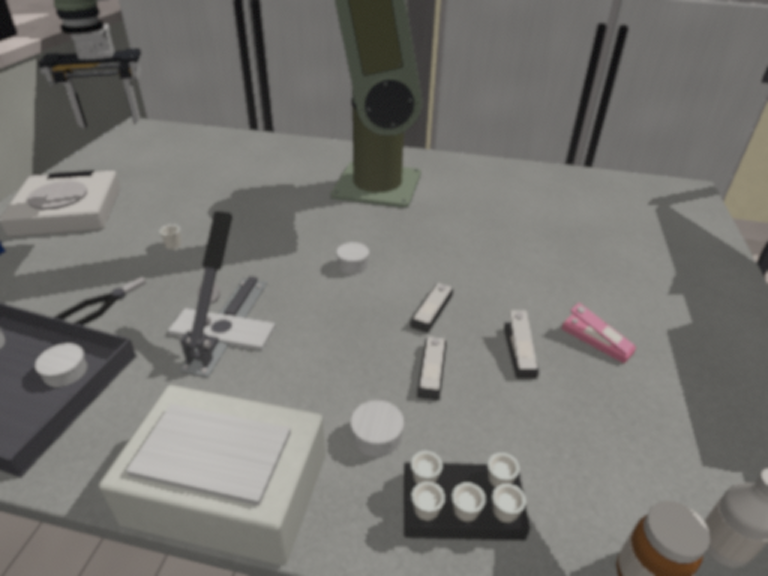

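The ajar case is the one at (240,320) in the top picture and (520,345) in the scene picture: its lid is raised and its stud end points towards -x. The pink look-alike is at (163,355), and the pliers' anvil is at (541,279). Next I'll move over the case for a wrist look.

Run:
```python
from h import *
from scipy.spatial.transform import Rotation as R
s=arm.state();q=s["tool_rot"];M=R.from_quat([*q[1:],q[0]]).as_matrix()
print(M.round(3),s["tool_pos"],s["wrist_force"],arm.tip_reach)
p=arm.read_camera("wrist");T=np.array(p["pose"]);print(T.round(3)); t=np.array(s["tool_pos"]); print("cam in tool",(M.T@(T[:3,3]-t)).round(3),(M.T@T[:3,2]).round(3))
```

```text
[[ 0.893  0.45  -0.   ]
 [ 0.45  -0.893  0.   ]
 [-0.    -0.    -1.   ]] [ 0.25874364 -0.51348187  0.22241214] [-0.46706634 -0.7443033   0.50305984] 0.017
[[ 0.449 -0.862 -0.235  0.327]
 [-0.893 -0.434 -0.117 -0.479]
 [-0.001  0.262 -0.965  0.384]
 [ 0.     0.     0.     1.   ]]
cam in tool [ 0.076  0.    -0.162] [-0.262 -0.001  0.965]
```

Emit:
{"api": "drive_tool", "payload": {"motion": [{"translation": [5, 50, 10], "twist": 0, "claw": 0}, {"translation": [10, 50, 5], "twist": 0, "claw": 0}, {"translation": [15, 50, 5], "twist": 0, "claw": 0}, {"translation": [15, 50, 5], "twist": 0, "claw": 0}, {"translation": [15, 50, 5], "twist": 0, "claw": 0}, {"translation": [15, 50, 0], "twist": 0, "claw": 0}, {"translation": [15, 50, 0], "twist": 0, "claw": 0}, {"translation": [15, 50, 0], "twist": 0, "claw": 0}, {"translation": [15, 50, 0], "twist": 0, "claw": 0}, {"translation": [15, 50, 0], "twist": 0, "claw": 0}, {"translation": [15, 50, 0], "twist": 0, "claw": 0}, {"translation": [15, 50, 0], "twist": 0, "claw": 0}, {"translation": [15, 50, 0], "twist": 0, "claw": 0}, {"translation": [15, 50, 0], "twist": 0, "claw": 0}, {"translation": [15, 50, 0], "twist": 0, "claw": 0}, {"translation": [15, 50, 0], "twist": 0, "claw": 0}, {"translation": [15, 40, 0], "twist": 0, "claw": 0}, {"translation": [15, 20, 0], "twist": 0, "claw": 0}, {"translation": [0, 0, 0], "twist": 0, "claw": 0}]}}

```text
time_s: 2.45
tool_pos: [0.5051, 0.3164, 0.2508]
tool_rot: [-0.0, 0.973, 0.233, 0.0]
wrist_force: [-0.3, 0.3, -0.7]
finger_gap: 0.0943
```

Run:
```python
from h import *
p=arm.read_camera("wrist");save(p,"w1",None,1.5)
for n in("case","stud_seat"):
    for d in arm.place_of(p,n):
        uv=d["point"][::-1];print(n,round(d["conf"],2),np.round(uv,1),atz(p,uv,0).round(4))
X=np.array([.511,.363,0])
print(arm.state()["joints"])
# reproject a grid of model corners for a guess
import json;json.dump({k:np.array(p[k]).tolist() for k in("mtx","dist","pose")},open("w1.json","w"))
```

```text
case 0.89 [134.  138.7] [0.4626 0.4922 0.    ]
case 0.64 [230.4 140.6] [0.5248 0.363  0.    ]
stud_seat 0.66 [148.9 163.8] [0.4373 0.4586 0.    ]
stud_seat 0.65 [218.8 172.5] [0.4732 0.3579 0.    ]
[ 4.10462074e-01  2.25345108e-01  1.45930812e+00 -3.98861642e-04
  1.45817931e+00  1.51482988e+00]
```

View pics/w1.png

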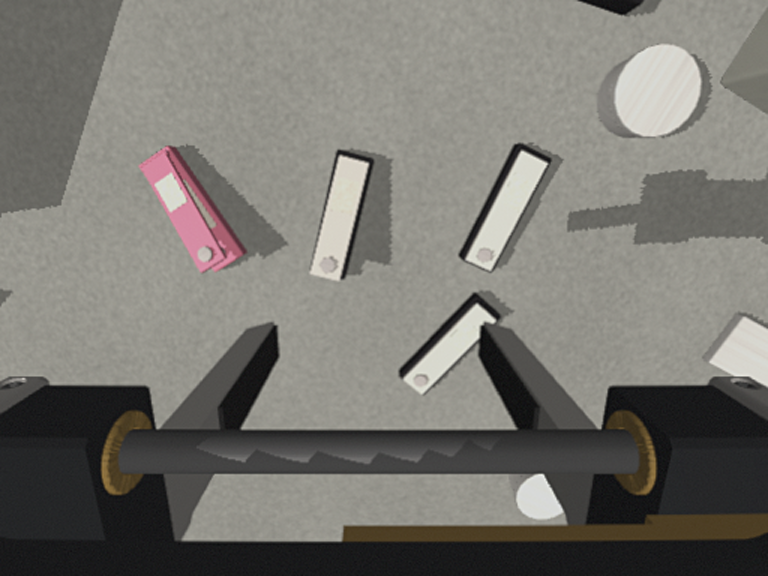

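The ajar case runs from (356,153) at the hinge to its stud at (329,264). The pink one is at (192,208), and the two flat ones are at right.

Run:
```python
from h import *;import json
p=json.load(open("w1.json"))
a=atz(p,(339/1.5,151/1.5),.016);b=atz(p,(373/1.5,157/1.5),.016);s=atz(p,(329/1.5,264/1.5),.0475)
m=(a+b)/2;print(a,b,m,s,"width",np.hypot(*(a-b)[:2]),"len",np.hypot(*(s-m)[:2]),"exp .106")
d=(s-m)[:2];d/=np.hypot(*d);o=s[:2]-.046*d;print("heading",np.degrees(np.arctan2(d[1],d[0])),"origin",o,"grip",o-.03*d)
o=(o+m[:2]+.06*d)/2;print(o,o-.03*d)
img=cv2.imread("pics/w1.png");n=np.array([-d[1],d[0]])
for z in(0,.016):
    c=[[*(o+x*d+y*n),z] for x,y in((.06,.018),(.06,-.018),(-.06,-.018),(-.06,.018))]
    cv2.polylines(img,[np.int32(proj(p,np.array(c))*1.5)],True,(0,0,255),1)
g=o-.03*d
for X in([*g,.016],[*(o+.046*d),.048]):cv2.circle(img,tuple(int(v*1.5) for v in proj(p,np.array(X))[0]),2,(0,255,0),-1)
cv2.imwrite("pics/w1c.png",cv2.resize(img[130:300,250:450],None,fx=3,fy=3))
```

```text
[0.57296618 0.39156474 0.016     ] [0.58235509 0.36133381 0.016     ] [0.57766063 0.37644927 0.016     ] [0.48058933 0.3543443  0.0475    ] width 0.031655346580721055 len 0.099556351895579 exp .106
heading -167.17142837094354 origin [0.52544111 0.3645579 ] grip [0.55469228 0.37121895]
[0.52229971 0.36384255] [0.55155087 0.37050359]
```

View pics/w1c.png

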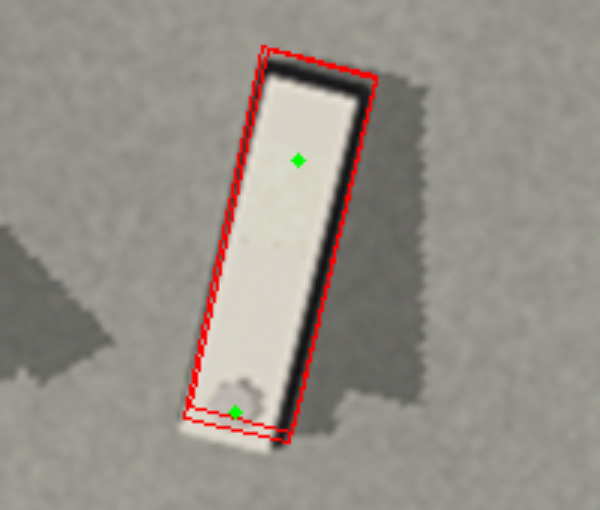

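Emit:
{"api": "drive_tool", "payload": {"motion": [{"translation": [14, 18, -30], "twist": -0.12, "claw": 0.1}, {"translation": [14, 18, -40], "twist": -0.127, "claw": 0.2}, {"translation": [15, 17, -30], "twist": 0, "claw": 0.2}, {"translation": [0, 0, -40], "twist": 0, "claw": 0.2}, {"translation": [0, 0, -40], "twist": 0, "claw": 0.2}, {"translation": [0, 0, -30], "twist": 0, "claw": 0.2}, {"translation": [0, 0, -15], "twist": 0, "claw": 0.2}, {"translation": [0, 0, -6], "twist": 0, "claw": 0.2}, {"translation": [0, 0, 0], "twist": 0, "claw": 0.2}], "squeeze": 15}}

```text
time_s: 3.5
tool_pos: [0.5477, 0.3664, 0.0209]
tool_rot: [-0.0, 0.994, 0.109, 0.0]
wrist_force: [-0.2, 0.1, 0.0]
finger_gap: 0.0754
```

Emit:
{"api": "drive_tool", "payload": {"motion": [{"translation": [0, 3, 0], "twist": 0, "claw": 0.2}, {"translation": [0, 0, 0], "twist": 0, "claw": 0.5}, {"translation": [0, 0, 0], "twist": 0, "claw": 0.9}, {"translation": [0, 0, 0], "twist": 0, "claw": 0.9}, {"translation": [0, 0, 0], "twist": 0, "claw": 0.9}, {"translation": [0, 0, 0], "twist": 0, "claw": 0.9}, {"translation": [0, 0, 0], "twist": 0, "claw": 0.9}], "squeeze": 15}}

```text
time_s: 4.2
tool_pos: [0.5473, 0.37, 0.0204]
tool_rot: [-0.0, 0.994, 0.11, -0.0]
wrist_force: [-0.5, 0.0, 0.9]
finger_gap: 0.0355
```

Emit:
{"api": "drive_tool", "payload": {"motion": [{"translation": [0, 0, 20], "twist": 0, "claw": 0.9}, {"translation": [0, 0, 40], "twist": 0, "claw": 0.9}, {"translation": [0, -10, 50], "twist": 0, "claw": 0.9}, {"translation": [-15, -40, 35], "twist": 0, "claw": 0.9}, {"translation": [-15, -45, 15], "twist": 0, "claw": 0.9}, {"translation": [-15, -45, 0], "twist": 0, "claw": 0.9}, {"translation": [-15, -45, 0], "twist": 0, "claw": 0.9}, {"translation": [-15, -45, 0], "twist": 0, "claw": 0.9}, {"translation": [-15, -45, 0], "twist": 0, "claw": 0.9}, {"translation": [-15, -45, 0], "twist": 0, "claw": 0.9}, {"translation": [-15, -45, 0], "twist": 0, "claw": 0.9}, {"translation": [-7, -35, 0], "twist": 0, "claw": 0.9}, {"translation": [0, -20, 0], "twist": 0, "claw": 0.9}, {"translation": [0, 0, 0], "twist": 0, "claw": 0.9}]}}

```text
time_s: 5.6
tool_pos: [0.4215, -0.0482, 0.1762]
tool_rot: [0.0, 0.994, 0.108, 0.0]
wrist_force: [-0.6, -0.1, -1.0]
finger_gap: 0.0362
```

Run:
```python
from h import *;import json
p=arm.read_camera("wrist");save(p,"w2",None,1.5)
for n,z in(("anvil",.012),("handle",.172)):
    for d in arm.place_of(p,n):
        uv=d["point"][::-1];print(n,round(d["conf"],2),np.round(uv,1),atz(p,uv,z).round(4))
json.dump({k:np.array(p[k]).tolist() for k in("mtx","dist","pose")},open("w2.json","w"))
s=arm.state();print(s["tool_pos"],s["finger_gap"],s["time_s"])
```

```text
anvil 0.91 [368.7  51.2] [ 0.588  -0.1416  0.012 ]
handle 0.86 [454.8  63.6] [ 0.5473 -0.1372  0.172 ]
[ 0.42166528 -0.04553224  0.17599094] 0.03600527966445689 5.75
```

View pics/w2.png

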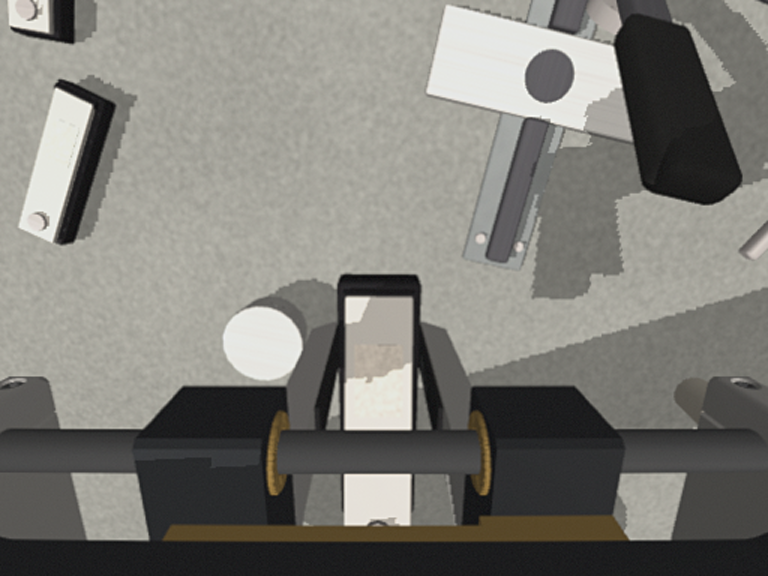

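The case sits in the fingers, hinge end at (380,277). The rest's corners are at (447,4) and (427,95), the anvil disc at (550,76), and the handle grip at (680,100).

Run:
```python
from h import *;import json
p=json.load(open("w2.json"))
g=lambda u,v,z:atz(p,(u/1.5,v/1.5),z)
A,B,C=g(447,4,.012),g(427,95,.012),g(634,142,.012)
print(A,B,C,"w",np.hypot(*(A-B)[:2]))
print("yaw from bottom edge (along -y)",np.degrees(np.arctan2(*(C-B)[:2][::-1]))+90,"left edge",np.degrees(np.arctan2(*(A-B)[:2][::-1])))
print("disc",g(550,76,.012))
print("rail end bolts mid",g(481,239,.004),g(519,247,.004))
h=g(380,277,.172);t=np.array([.4216,-.0455]);y=2*np.arctan2(.108,.994);print("hinge end in tool",(h[:2]-t)@[np.cos(y),np.sin(y)],(h[:2]-t)@[-np.sin(y),np.cos(y)],"yaw",y)
# handle with pliers frame prediction for yaw candidates
for hx,hy in((.5473,-.1372),): print("handle rel anvil",hx-.588,hy+.1425)
```

```text
[ 0.61634823 -0.05474003  0.012     ] [ 0.55640166 -0.0553422   0.012     ] [ 0.55841648 -0.21577956  0.012     ] w 0.05994959380828611
yaw from bottom edge (along -y) 0.7195014936271917 left edge 0.5755253525047345
disc [ 0.58800007 -0.13930906  0.012     ]
rail end bolts mid [ 0.46189035 -0.12538715  0.004     ] [ 0.46220241 -0.15775593  0.004     ]
hinge end in tool 0.03305905662694241 -0.003432927803398492 yaw 0.21645472140625038
handle rel anvil -0.04069999999999996 0.005299999999999999
```

Emit:
{"api": "drive_tool", "payload": {"motion": [{"translation": [12, 20, 0], "twist": 0.136, "claw": 0.9}, {"translation": [17, 20, 0], "twist": 0.136, "claw": 0.9}, {"translation": [17, 20, 0], "twist": 0.136, "claw": 0.9}, {"translation": [17, 20, 0], "twist": 0.136, "claw": 0.9}, {"translation": [17, 20, 0], "twist": 0.136, "claw": 0.9}, {"translation": [17, 5, 0], "twist": 0.136, "claw": 0.9}, {"translation": [17, 0, 0], "twist": 0.136, "claw": 0.9}, {"translation": [17, 0, -10], "twist": 0.136, "claw": 0.9}, {"translation": [17, 0, -20], "twist": 0.136, "claw": 0.9}, {"translation": [17, 0, -30], "twist": 0.136, "claw": 0.9}, {"translation": [0, 0, -35], "twist": 0, "claw": 0.9}, {"translation": [0, 0, -30], "twist": 0, "claw": 0.9}, {"translation": [0, 0, -10], "twist": 0, "claw": 0.9}, {"translation": [0, 0, 0], "twist": 0, "claw": 0.9}, {"translation": [0, 0, 0], "twist": 0, "claw": 0.9}]}}

```text
time_s: 7.25
tool_pos: [0.5877, 0.0596, 0.0423]
tool_rot: [0.001, 0.704, 0.711, 0.001]
wrist_force: [0.3, 0.3, -0.4]
finger_gap: 0.0358
```

Emit:
{"api": "drive_tool", "payload": {"motion": [{"translation": [0, -5, -4], "twist": 0, "claw": 0.9}, {"translation": [0, -20, 0], "twist": 0, "claw": 0.9}, {"translation": [0, -20, 0], "twist": 0, "claw": 0.9}, {"translation": [0, -20, 0], "twist": 0, "claw": 0.9}, {"translation": [0, -20, 0], "twist": 0, "claw": 0.9}, {"translation": [0, -20, 0], "twist": 0, "claw": 0.9}, {"translation": [0, -15, 0], "twist": 0, "claw": 0.9}, {"translation": [0, -8, 0], "twist": 0, "claw": 0.9}, {"translation": [0, 0, 0], "twist": 0, "claw": 0.9}, {"translation": [0, 0, 0], "twist": 0, "claw": 0.9}]}}

```text
time_s: 8.25
tool_pos: [0.5868, -0.0688, 0.0373]
tool_rot: [-0.0, 0.704, 0.71, 0.0]
wrist_force: [-0.8, 0.2, -0.4]
finger_gap: 0.0361
```

Run:
```python
from h import *
s=arm.state();print(s["tool_pos"],s["wrist_force"],s["finger_gap"])
p=arm.read_camera("scene");save(p,"s2",(70,110,250,260),4)
for d in arm.place_of(p,"stud_seat"): print(d,atz(p,d["point"][::-1],.017))
```

```text
[ 0.58683458 -0.06878679  0.03730518] [-0.79725803  0.24934707 -0.38789989] 0.03609099600517951
{'point': [211.0, 147.8], 'conf': 0.97} [ 0.57008452 -0.14315901  0.017     ]
{'point': [215.6, 378.6], 'conf': 0.72} [0.44452273 0.44534289 0.017     ]
```

View pics/s2.png

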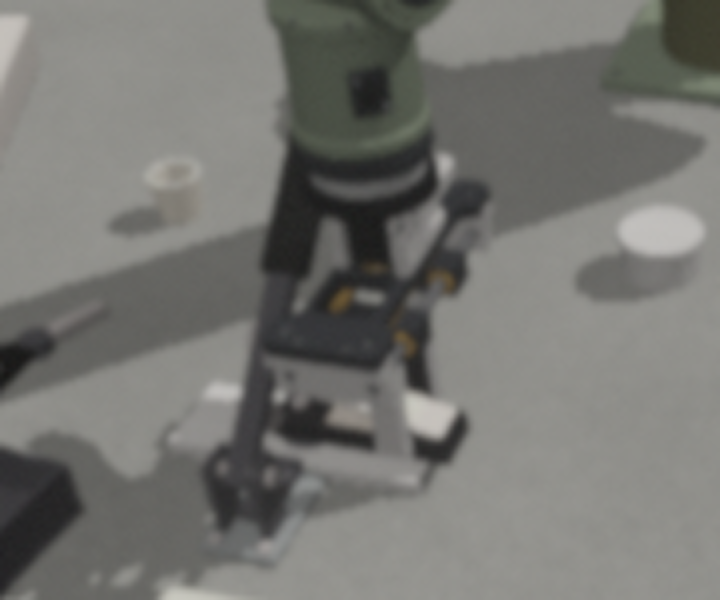

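The case lies across the rest with its stud under the jaw (about (300,415) in the crop), and nothing touches the leg. I'll lower, release and retreat.

Emit:
{"api": "drive_tool", "payload": {"motion": [{"translation": [0, 0, -3], "twist": 0, "claw": 0.9}, {"translation": [0, 0, -2], "twist": 0, "claw": 0.9}, {"translation": [0, 0, 0], "twist": 0, "claw": 0.9}, {"translation": [0, 0, 0], "twist": 0, "claw": 0.3}, {"translation": [0, 0, 0], "twist": 0, "claw": 0.3}, {"translation": [0, 0, 0], "twist": 0, "claw": 0.3}, {"translation": [0, 0, 20], "twist": 0, "claw": 0.3}, {"translation": [0, 0, 40], "twist": 0, "claw": 0.3}, {"translation": [0, 10, 50], "twist": 0, "claw": 0.3}, {"translation": [0, 25, 50], "twist": 0, "claw": 0.3}, {"translation": [0, 50, 30], "twist": 0, "claw": 0.6}, {"translation": [0, 30, 0], "twist": 0, "claw": 1}, {"translation": [0, 0, 0], "twist": 0, "claw": 1}]}}

```text
time_s: 9.65
tool_pos: [0.5873, 0.0393, 0.2133]
tool_rot: [0.001, 0.702, 0.712, 0.001]
wrist_force: [-0.6, -0.4, -0.5]
finger_gap: 0.0451
```

Run:
```python
from h import *;import json
print(arm.state())
a=arm.read_camera("top");b=arm.read_camera("scene");save(a,"t3",(290,120,440,250),4)
for p in(a,b):
  for n,z in(("stud_seat",.012),("case",.012),("handle",.172)):
    for d in arm.place_of(p,n): print(n,np.round(d["point"],1),round(d["conf"],2),atz(p,d["point"][::-1],z).round(4))
json.dump({k:np.array(a[k]).tolist() for k in("mtx","dist","pose")},open("t3.json","w"))
```

```text
{'time_s': 9.65, 'joints': array([-8.09106791e-02,  2.40256916e-01,  1.52004728e+00,  1.23552064e-03,
        1.37825988e+00, -9.45589918e-02]), 'joint_vel': array([-0.05556359,  0.02955917,  0.03046681, -0.04858329, -0.00661168,
       -0.03426164]), 'tau': array([ 9.48183239e-01, -3.97605300e+01, -2.91553813e+01,  3.25842127e-01,
       -8.56191851e-03,  2.06536604e-01]), 'tool_pos': array([0.58727575, 0.0392573 , 0.21326992]), 'tool_rot': array([0.00077082, 0.70234751, 0.71183237, 0.00143763]), 'wrist_force': array([-0.58047247, -0.44598244, -0.53485999]), 'wrist_torque': array([-0.05941351, -0.07120542, -0.03313463]), 'finger_gap': 0.045124026417929605}
stud_seat [242.8 122.2] 0.86 [0.4469 0.4581 0.012 ]
stud_seat [186.3 363.1] 0.8 [ 0.5882 -0.1446  0.012 ]
case [238.3 105.3] 0.81 [0.4577 0.5012 0.012 ]
case [186.3 343.4] 0.61 [ 0.5882 -0.0939  0.012 ]
handle [192.1 378.2] 0.79 [ 0.5522 -0.1353  0.172 ]
stud_seat [213.3 149. ] 0.76 [ 0.5726 -0.1394  0.012 ]
stud_seat [217.7 380.3] 0.71 [0.4459 0.4507 0.012 ]
case [219.1 161. ] 0.77 [ 0.5859 -0.1001  0.012 ]
case [228.6 397.5] 0.63 [0.4781 0.4918 0.012 ]
case [214.2 146.7] 0.17 [ 0.5773 -0.1437  0.012 ]
handle [157.3 148.5] 0.72 [ 0.5484 -0.125   0.172 ]
```

View pics/t3.png

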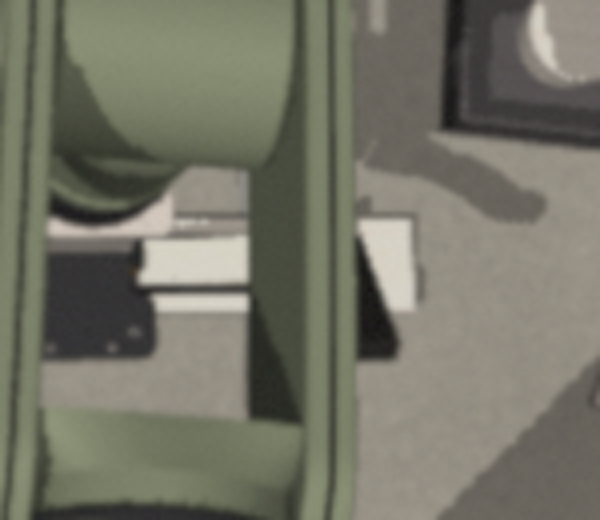

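The case lies flat on the rest, hinge end at crop (135,265), which puts the seat at y≈-0.143 ± 0.003 against the anvil at -0.140. That is within the 12 mm tolerance. Next I'll go above the handle with the fingers shut.

Emit:
{"api": "drive_tool", "payload": {"motion": [{"translation": [0, 0, 22], "twist": 0, "claw": 1}, {"translation": [-13, -30, 0], "twist": 0, "claw": 1}, {"translation": [-13, -40, 0], "twist": 0, "claw": 1}, {"translation": [-13, -40, 0], "twist": 0, "claw": 1}, {"translation": [0, -40, 0], "twist": 0, "claw": 1}, {"translation": [0, -28, 0], "twist": 0, "claw": 1}, {"translation": [0, 0, 0], "twist": 0, "claw": 1}, {"translation": [0, 0, 0], "twist": 0, "claw": 1}]}}

```text
time_s: 10.85
tool_pos: [0.5474, -0.1428, 0.2332]
tool_rot: [-0.001, 0.705, 0.709, 0.0]
wrist_force: [0.3, 0.6, -0.4]
finger_gap: 0.0007
```

Run:
```python
from h import *
p=arm.read_camera("scene");save(p,"s4",(70,90,250,240),4)
for d in arm.place_of(p,"handle"): print(d,atz(p,d["point"][::-1],.172))
```

```text
{'point': [153.1, 145.5], 'conf': 0.56} [ 0.53294848 -0.14021581  0.172     ]
```

View pics/s4.png

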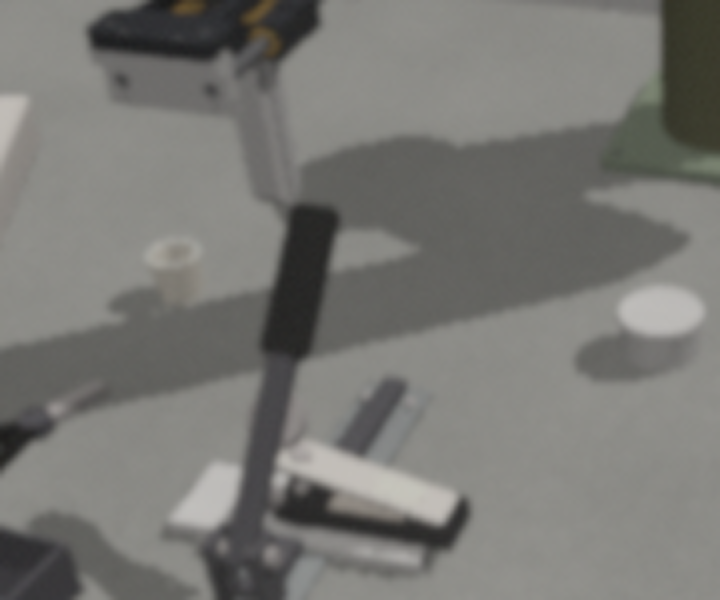

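The case is ajar on the rest with its stud near (303,455). The fingertips at (285,205) hover behind the grip's upper end, so I'll check their lateral alignment by reprojection.

Run:
```python
from h import *
p=arm.read_camera("scene")
f=lambda *X:((proj(p,np.array(X))[0]-[70,90])*4).round(0)
print("tip",f(.5474,-.1428,.216))
for y in(-.145,-.141,-.137,-.133): print(y,"handle mid top",f(.548,y,.172),"grip outer end mid",f(.667-.150,y,.05+.14),"grip inner",f(.667-.085,y,.05+.085))
for y in(-.15,-.145,-.14,-.135): print(y,"stud",f(.582,y,.06),f(.587,y,.06),"anvil stud x.592",f(.592,y,.06))
```

```text
tip [274. 200.]
-0.145 handle mid top [283. 264.] grip outer end mid [302. 212.] grip inner [268. 347.]
-0.141 handle mid top [290. 265.] grip outer end mid [308. 213.] grip inner [274. 348.]
-0.137 handle mid top [296. 266.] grip outer end mid [314. 214.] grip inner [280. 349.]
-0.133 handle mid top [302. 267.] grip outer end mid [320. 215.] grip inner [286. 350.]
-0.15 stud [282. 443.] [278. 448.] anvil stud x.592 [274. 453.]
-0.145 stud [289. 444.] [285. 449.] anvil stud x.592 [282. 454.]
-0.14 stud [296. 445.] [293. 450.] anvil stud x.592 [289. 455.]
-0.135 stud [304. 446.] [300. 451.] anvil stud x.592 [297. 456.]
```

Everything agrees relative to the tip: the handle is about +2 mm in y and the stud is at the anvil. First half of the press, then I'll check the force.

Emit:
{"api": "drive_tool", "payload": {"motion": [{"translation": [0, 2, -20], "twist": 0, "claw": 1}, {"translation": [0, 0, -24], "twist": 0, "claw": 1}, {"translation": [-11, 0, -13], "twist": 0, "claw": 1}, {"translation": [-8, 0, -10], "twist": 0, "claw": 1}, {"translation": [-7, 0, -11], "twist": 0, "claw": 1}, {"translation": [-8, 0, -15], "twist": 0, "claw": 1}, {"translation": [-6, 0, -8], "twist": 0, "claw": 1}, {"translation": [0, 0, 0], "twist": 0, "claw": 1}, {"translation": [0, 0, 0], "twist": 0, "claw": 1}]}}

```text
time_s: 11.9
tool_pos: [0.5078, -0.1399, 0.1333]
tool_rot: [-0.0, 0.704, 0.71, 0.0]
wrist_force: [0.2, 0.9, 3.0]
finger_gap: 0.0007
```

Emit:
{"api": "drive_tool", "payload": {"motion": [{"translation": [-3, 0, -10], "twist": 0, "claw": 1}, {"translation": [-3, 0, -12], "twist": 0, "claw": 1}, {"translation": [-2, 0, -12], "twist": 0, "claw": 1}, {"translation": [-2, 0, -10], "twist": 0, "claw": 1}, {"translation": [-1, 0, -8], "twist": 0, "claw": 1}, {"translation": [0, 0, -6], "twist": 0, "claw": 1}, {"translation": [0, 0, 0], "twist": 0, "claw": 1}, {"translation": [0, 0, 0], "twist": 0, "claw": 1}]}}

```text
time_s: 12.7
tool_pos: [0.4966, -0.1401, 0.0746]
tool_rot: [-0.0, 0.704, 0.71, -0.0]
wrist_force: [-1.7, -1.7, 2.0]
finger_gap: 0.0002
```

Run:
```python
from h import *
s=arm.state();print(s["tool_pos"],s["wrist_force"])
p=arm.read_camera("scene");save(p,"s5",(70,110,250,260),4)
```

```text
[ 0.496581   -0.14014776  0.07456667] [-1.70316281 -1.73673841  1.95781344]
```

View pics/s5.png

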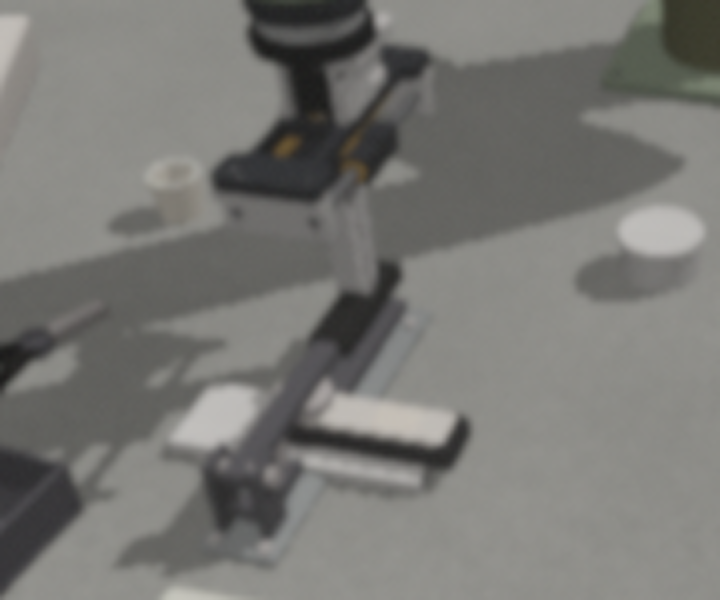

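The leg is level and the lid looks flat. A few mm more will make sure the bottom is reached.

Emit:
{"api": "drive_tool", "payload": {"motion": [{"translation": [0, 0, -2], "twist": 0, "claw": 1}, {"translation": [0, 0, -2], "twist": 0, "claw": 1}, {"translation": [0, 0, 0], "twist": 0, "claw": 1}]}}

```text
time_s: 13.05
tool_pos: [0.4967, -0.1401, 0.0715]
tool_rot: [-0.0, 0.704, 0.71, -0.0]
wrist_force: [-3.2, 0.2, 9.9]
finger_gap: 0.0005
```

Force is rising at the bottom (10 N), so it is fully pressed. I'll let the handle rise along its arc and retreat to -x and up.

Emit:
{"api": "drive_tool", "payload": {"motion": [{"translation": [0, 0, 10], "twist": 0, "claw": 1}, {"translation": [2, 0, 18], "twist": 0, "claw": 1}, {"translation": [4, 0, 20], "twist": 0, "claw": 1}, {"translation": [8, 0, 20], "twist": 0, "claw": 1}, {"translation": [12, 0, 20], "twist": 0, "claw": 1}, {"translation": [14, 0, 22], "twist": 0, "claw": 1}, {"translation": [8, 0, 25], "twist": 0, "claw": 1}, {"translation": [0, 0, 40], "twist": 0, "claw": 1}, {"translation": [0, 20, 40], "twist": 0, "claw": 1}, {"translation": [-20, 45, 0], "twist": 0, "claw": 1}, {"translation": [-20, 45, 0], "twist": 0, "claw": 1}, {"translation": [-20, 45, 0], "twist": 0, "claw": 1}, {"translation": [0, 45, 0], "twist": 0, "claw": 1}, {"translation": [0, 45, 0], "twist": 0, "claw": 1}, {"translation": [0, 0, 0], "twist": 0, "claw": 1}, {"translation": [0, 0, 0], "twist": 0, "claw": 1}]}}

```text
time_s: 14.65
tool_pos: [0.4843, 0.1059, 0.2855]
tool_rot: [-0.0, 0.703, 0.711, -0.0]
wrist_force: [0.7, 0.2, -0.1]
finger_gap: 0.0004
```

Run:
```python
from h import *
s=arm.state();print(s["time_s"],s["tool_pos"],s["wrist_force"])
p=arm.read_camera("scene");save(p,"s6",(70,90,250,240),4)
for n,z in(("handle",.172),("stud_seat",.012)):
    for d in arm.place_of(p,n): print(n,d,atz(p,d["point"][::-1],z).round(3))
```

```text
14.65 [0.48430859 0.10587367 0.28545298] [ 0.70972716  0.24156391 -0.12530072]
handle {'point': [158.9, 146.1], 'conf': 0.67} [ 0.556 -0.127  0.172]
stud_seat {'point': [216.7, 378.9], 'conf': 0.79} [0.443 0.447 0.012]
stud_seat {'point': [215.0, 146.6], 'conf': 0.67} [ 0.58  -0.143  0.012]
```

View pics/s6.png

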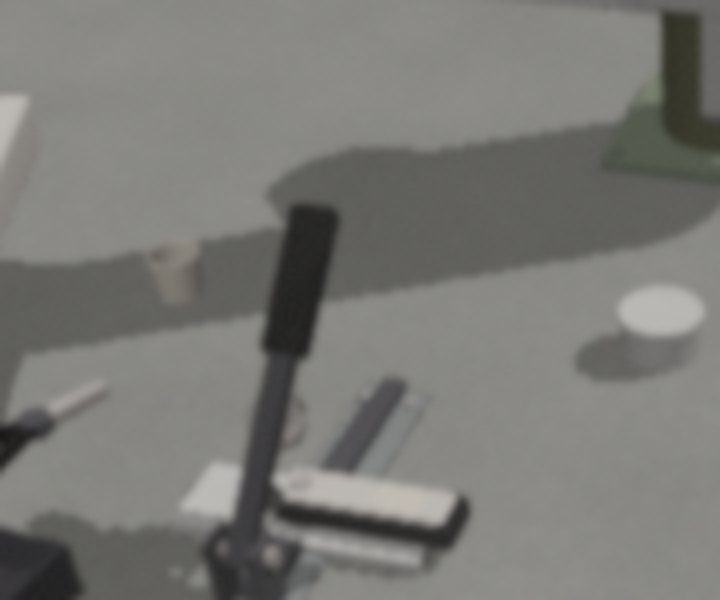

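The lid is flat and shut, with the stud at (300,482). The case lies on the anvil, the handle is back up with its grip end at (318,210), and the arm is clear. I'll hand in.

```bash
python3 -c "
from station import arm
print(arm.hand_in())"
```

```text
the job is handed in; nothing more can be done
None
```

The pliers shut the ajar case, and I handed the job in at about 14.7 s of the 54 s allowed. `arm.hand_in()` gives no verdict.

- **Placing:** I gripped the case by its tray, laid it across the rest along -y with the stud under the jaw, let go and moved clear.
- **Pressing:** I pushed the handle down along its arc with the closed fingers. Force rose to about 10 N at the bottom, with the leg level. I then let the handle rise and moved the arm away.

**Last checks:**
- The final scene picture shows the lid flat and shut, the case lying on the anvil and the handle back up. The arm is clear of everything, with under 1 N at the wrist.
- The stud position estimates varied by several millimetres. In y they ran from about 0 to 5 mm from the anvil, and the scene camera put x up to 17 mm off. I took that as camera bias, because the top camera agreed in x to about 1 mm; the tolerance is 12 mm.
- I did not see or measure the click directly. It is inferred from the force and from the lid staying flat after the handle was released.

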